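# Seat the heatsink in the test jig and unlatch and hold up the hold-down bar

## Robot

A 6-joint arm with a two-finger parallel gripper is mounted at the origin on the work surface. World frame = base frame: x ahead of the robot, y to its left, z up, the work surface at z = 0. Lengths are in mm, angles in degrees, forces in N, time in s.
With the tool pointing down it reaches from about 350 to 975 mm from the base axis. Payload 4.9 kg.
Tool frame: the origin (TCP) lies at the very end of the fingers, on their centre line; the grasp point (between the pads) lies 19 mm behind it; z points along the fingers, y is the line along which they close (so a half turn about z gives the same grasp; the last joint's range is limited). The gripper opens to 85 mm and grips with 20 to 120 N. Pads are 22 mm wide; open, the fingers measure 114 mm over their backs; the gripper's body (76 mm by 85 mm) begins 54 mm behind the grasp point. The pads swing forward as they close: fully open they stand 13 mm farther back than shut.
Start: joints at [-71.963, 3.019, 92.412, -0, 84.569, -6.818], TCP at [262.694, -567.092, 231.304] pointing down, gripper open.
Joint ranges: [-172.51, 172.51], [-57.92, 126.97], [3.15, 148.05], [-58.71, 238.71], [5.1, 150.11], [-179.66, 179.66]. Speed limits (degrees/s): [147.25, 147.25, 180, 180, 180, 180].

## Interface

Orientations are given as a 3x3 rotation matrix whose columns are the frame's x, y, z axes.
In Python, from bench import env, optics gives the robot as it stands. The module is installed in compiled form; this text tells all that it offers.
- The arm moves only by the tool move_arm, never from a script. Its argument "motion" is a list of rows, each a list of 2 entries, a list of its own where there are three numbers: the shift along the tool's x, y, z in units of 25 mm (1.0 is 25 mm), then the turn about the tool's z in rad. A call has 1 to 8 rows; each row shifts and turns the commanded pose from where the row before left it, along the tool's axes as they then stand; what a row does not reach is not made up. A row lasts 1/12 s, in which the tool goes at most 41.7 mm and 7.16 degrees, less where a joint would pass 70% of its speed; a pose out of reach is approached as far as the arm can. A call is refused whole if a number of a shift passes 1 or a number of a turn 0.125, either way. A call with a gripper value outside its range is refused whole. "hand" is the opening, from -1 (shut) to 1 (fully open), set as the call begins (left out, the last holds). The fingers move at their own pace and stop on an object; the grip force is fixed at half the most. Time passes only in rows, so rows that do not move let the fingers close. It gives the time, the measured TCP pose, the force, the opening and the grip force at its end, in the units of the state.
- env.read_state(): the state, without advancing time (a new reading comes with each control period).
- optics.grab_frame(name): name is "scene" or "top" or "wrist"; returns the picture (400x640x3 uint8, blue, green, red); there is no depth.
- optics.calibration(name): a dict with "fovy" (degrees; the focal length in pixels is half the picture's height over the tangent of half this angle, whatever the lens; pixels are square), "cx", "cy" (the principal point, pixels), "distortion" ([k1, k2, p1, p2, k3] as OpenCV has them; the pictures are not rectified), "world_from_camera" (4x4, takes a point from camera to world coordinates); the wrist camera has in their place "tool_from_camera" (4x4, takes a point from camera to tool coordinates, whose origin is the TCP and whose axes are the flange's). Camera axes: x right, y down, z forward; pixel columns grow to the right and rows downward; lengths in mm; the calibration is good to about 2 mm. A picture is of the moment at which its call begins: read the wrist's pose just before it. calibration takes no time and is no camera call.
- env.hand_in(): hands the job in; it is judged then, once.
The state is a dict: "time": time; "joint_positions": joint angles; "dq": joint speeds; "joint_torque": joint torques, N m; "eef_pos": TCP position; "orientation": TCP orientation; "wrist_force": force on the tool from outside, world axes, zero at the start; "moment": the same for the moment, N m; "width": finger opening in mm; "gripper_force": force on a finger pad.
Only numpy, scipy, OpenCV 4.12 (cv2) and the standard library are available. Lean on these libraries where they do the work, as an engineer would, in place of code of your own. Each camera call takes 0.05 s, during which the arm holds its last target. There are 200 camera calls.

## Task

Get the amplifier test jig ready for a change of its driver board: push the loose heatsink block square and flush into the jig's fence corner, tight against both fences. Then pull the hold-down bar's spring latch sideways, lift the bar's near end off its ball stud and finish still holding it up with the gripper, the end raised a good 75 mm, without letting go. Keep the heatsink seated and leave the other things on and around the jig where they are.

Things in the scene. Friction and masses are not known exactly. Their poses are not given: they have to be found in the camera images.
- jig: Test jig, screwed down: aluminium base plate 290 (x) x 310 (y) x 12 mm. Origin: centre of the plate's underside, on the table; at yaw 0 jig x points away from the robot, jig y to its left. Right bay: two low steel fences form a corner. Left bay: a green driver board under a hold-down bar.
- corner (a point): Where the inner faces of the two fences meet, on the base plate's top (12 mm above the table): jig x +70, y +20 mm. The fences are 22 mm tall, 14 mm thick: the far one runs 135 mm to the right (-y), the left one 136 mm towards the robot (-x). The bay lies at -x, -y of this point.
- heatsink: Loose black finned block, 100 (x) x 90 (y) x 32 mm tall, about 0.4 kg, on the jig's plate, some cm short of the corner and askew by up to 0.2 rad. Origin: centre of its underside. Seated, its +x face is on the far fence and its +y face on the left one: origin (-50, -45) mm from the corner, axes parallel to the jig's. Too wide to grasp; slides when pushed with 2 to 7 N.
- ball (a point): Top of the steel ball stud under the bar's near end: jig x -90, y +100 mm, 49 mm above the table. Its head is 26 mm wide, with a flat underside 30 mm above the table, under which the latch's bolt catches.
- bar (a joint): Hold-down bar, aluminium, 34 mm wide, 12 mm thick, along jig x, about 0.45 kg. Value in rad: 0 = down on the ball stud, grows as its near end rises (to 1.1). The hinge axis is parallel to jig y. It swings freely and falls when let go. While the latch is home it rises less than 0.03 rad.
- bar_hinge (a point): Middle of the bar's hinge axis at the jig's far side: jig x +110, y +100 mm, 60 mm above the table.
- bar_end (a point): Middle of the bar at its near end, over the ball stud: 200 mm from the hinge axis, 60 mm above the table when down. The bar's top face is 6 mm above it; the steel socket around the ball (46 x 46 mm) hangs below it.
- latch (a joint): Spring latch sliding on the bar's near end. Value in m: 0 = home (bolt 7 mm under the stud's head), grows when pulled sideways towards jig +y, away from the fences; stop at 0.014. It clears the head from about 0.007; pull 0.010 or more. Spring: 5.4 N at home plus 450 N/m; snaps back when let go. It rides on the bar: the bar can be lifted by it.
- latch_grip (a point): Centre of the latch's black thumb disc, 26 mm in diameter, 10 mm thick, flat faces to jig +y and -y, on an upright strip (14 x 6 mm) beside the bar. Bar down: 110 mm above the table, 50 mm above and 37 mm to the left (+y) of bar_end. Free all round: pinch its flat faces from above; it can turn between the pads as the bar rises.
- capacitor: Blue cylindrical capacitor can, 25 mm across, 40 mm tall, standing on the jig's base plate beyond the far fence. Bystander. Origin: centre of its underside.
- spool: Small bare-metal reel, 44 mm across, 30 mm tall, on the jig's base plate beyond the far fence. Bystander. Origin: centre of its underside.
- meter: Yellow hand multimeter lying on the table to the jig's right, 160 x 85 x 36 mm. Bystander. Origin: centre of its underside.
- tape: Black roll of tape lying flat on the table left of the jig, 70 mm across, 18 mm tall. Bystander. Origin: centre of its underside.
- driver: Screwdriver, 180 mm long, lying on the table left of the jig. Bystander.
- jar: Small jar, 44 mm across, 60 mm tall, on the table left of the jig. Bystander. Origin: centre of its underside.
Not all that is in view belongs to the job. Leave any red or yellow look-alike of the heatsink alone.

How it is judged:
By the outcome, as a careful person would: the job done as asked, in the order asked, and still so for the second after the job is handed in, while the arm keeps its last pose, push and grip.
It also fails if it takes over 56 s, if anything falls off the work surface, if the arm or the gripper's body presses on something with over 40 N, if the wrist force passes 120 N, or if a joint passes its speed limit or range.

## Working session

There is one attempt and no reset: what is moved stays moved. The work goes in short steps, Python scripts to look and compute and a tool call to move; the robot and the scene stay as the last step left them, time stands still between calls to the robot, and variables do not carry over. Pictures are saved under pics/ and viewed, at most 10 in all, crops included, and the job is handed in when it is done.

Besides the shell and the picture viewer there is one more tool, called by a JSON object that holds its "api" and its "payload", one argument or row to a line. move_arm: Moves the arm, as the interface text tells. Its arguments: {"type":"object","properties":{"motion":{"type":"array","items":{"type":"array"}},"hand":{"type":"number"}},"required":["motion"]}

```bash
mkdir -p pics; cat > h.py <<'E'
import numpy as np, cv2
from bench import env, optics
def K(c):
    f=200/np.tan(np.radians(c['fovy'])/2); return np.array([[f,0,c['cx']],[0,f,c['cy']],[0,0,1.]])
def pose(name,st=None):
    c=optics.calibration(name)
    if name!='wrist': return c,np.array(c['world_from_camera'])
    T=np.eye(4);T[:3,:3]=np.array(st['orientation']);T[:3,3]=st['eef_pos']
    return c,T@np.array(c['tool_from_camera'])
def ray(name,uv,st=None):
    c,T=pose(name,st)
    p=cv2.undistortPoints(np.array(uv,float).reshape(-1,1,2),K(c),np.array(c['distortion'],float)).reshape(-1,2)
    d=np.c_[p,np.ones(len(p))]@T[:3,:3].T
    return T[:3,3],d/np.linalg.norm(d,axis=1,keepdims=True)
def plane(name,uv,z,st=None):
    o,d=ray(name,uv,st); return o+d*((z-o[2])/d[:,2])[:,None]
def tri(o1,d1,o2,d2):
    A=np.c_[d1,-d2];s=np.linalg.lstsq(A,o2-o1,rcond=None)[0]
    a=o1+s[0]*d1;b=o2+s[1]*d2;return (a+b)/2,np.linalg.norm(a-b)
def proj(name,P,st=None):
    c,T=pose(name,st);Ti=np.linalg.inv(T)
    return cv2.projectPoints(np.array(P,float).reshape(-1,1,3),cv2.Rodrigues(Ti[:3,:3])[0],Ti[:3,3],K(c),np.array(c['distortion'],float))[0].reshape(-1,2)
E
python3 - <<'E'
from h import *
s=env.read_state();print(s)
for n in ('scene','top','wrist'):
    cv2.imwrite(f'pics/{n}0.png',optics.grab_frame(n)); c,T=pose(n,s);print(n,c['fovy'],T.round(2).tolist())
E
```

```text
{'time': 0.0, 'joint_positions': array([-7.19635657e+01,  3.05713852e+00,  9.24902832e+01, -6.74140326e-04,
        8.45668157e+01, -6.81728138e+00]), 'dq': array([ 0.03052927, -0.11335582, -0.01539649, -0.00309696, -0.06963362,
       -0.03428477]), 'joint_torque': array([ 1.37865522e-03, -3.93688917e+01, -3.70171273e+01,  1.38319871e-05,
        7.23878969e-03, -6.36221188e-06]), 'eef_pos': array([ 262.50861681, -566.53705443,  230.08315722]), 'orientation': array([[ 9.07383434e-01,  4.20303353e-01, -6.28467054e-04],
       [ 4.20303762e-01, -9.07381489e-01,  1.89221540e-03],
       [ 2.25045105e-04, -1.98111198e-03, -9.99998012e-01]]), 'wrist_force': array([-0.12746841, -0.42330365,  0.81528243]), 'moment': array([-0.03417669, -0.00372587,  0.01744889]), 'gripper_force': 0.0, 'width': 85.17956588447692}
scene 44.41115818108309 [[-0.87, 0.31, -0.38, 1002.43], [0.5, 0.53, -0.69, 760.6], [-0.01, -0.79, -0.62, 722.23], [0.0, 0.0, 0.0, 1.0]]
top 53.35085058642306 [[-0.0, -1.0, 0.08, 481.04], [-1.0, 0.0, -0.0, 44.5], [0.0, -0.08, -1.0, 1105.61], [0.0, 0.0, 0.0, 1.0]]
wrist 60.682558342182205 [[0.42, -0.86, -0.28, 332.89], [-0.91, -0.4, -0.13, -534.71], [-0.0, 0.3, -0.95, 372.06], [0.0, 0.0, 0.0, 1.0]]
```

View pics/top0.png

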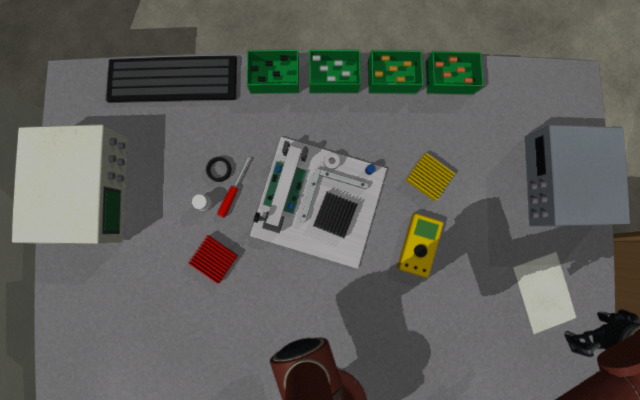

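View pics/scene0.png

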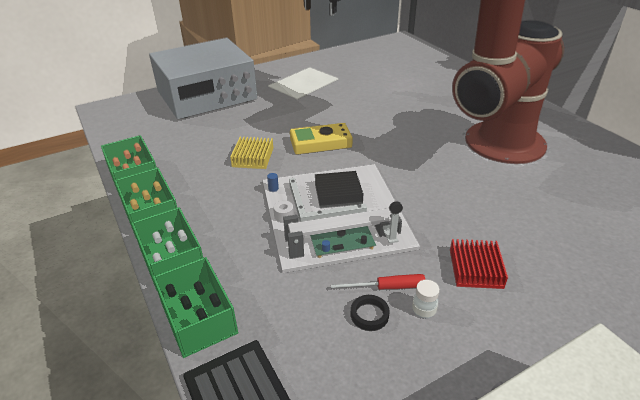

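The top view shows the white jig plate with corners near (283,137), (387,167), (360,268) and (250,237). The black heatsink is at about (338,214) and the latch disc at about (260,217). In the scene view the disc is at about (396,208) and the heatsink at about (338,188).

```bash
python3 - <<'E'
from h import *
t=cv2.imread('pics/top0.png');s=cv2.imread('pics/scene0.png')
# plate: bright, low saturation
hsv=cv2.cvtColor(t,cv2.COLOR_BGR2HSV)
m=((hsv[...,2]>165)&(hsv[...,1]<40)).astype(np.uint8);r=np.zeros_like(m);r[125:280,240:400]=1;m*=r
m=cv2.morphologyEx(m,cv2.MORPH_OPEN,np.ones((2,2)))
n,l,st,_=cv2.connectedComponentsWithStats(m);i=1+st[1:,4].argmax();print(st[i])
pts=np.argwhere(l==i)[:,::-1]
P=plane('top',pts,12)[:,:2].astype(np.float32)
R=cv2.minAreaRect(P);print('plate',R,cv2.boxPoints(R).round(1).tolist())
g=t.max(2)
m=((g<60)).astype(np.uint8);r[:]=0;r[180:245,305:370]=1;m*=r
m=cv2.morphologyEx(m,cv2.MORPH_CLOSE,np.ones((5,5)))
n,l,st,_=cv2.connectedComponentsWithStats(m);i=1+st[1:,4].argmax();print(st[i])
P=plane('top',np.argwhere(l==i)[:,::-1],44)[:,:2].astype(np.float32)
R=cv2.minAreaRect(P);print('sink',R,cv2.boxPoints(R).round(1).tolist())
# disc
a=[];
for nm,im,c in(('top',t,(260,217)),('scene',s,(396,208))):
    x,y=c;w=im[y-12:y+13,x-12:x+13].max(2)<70
    n,l,st,ce=cv2.connectedComponentsWithStats(w.astype(np.uint8));i=1+st[1:,4].argmax();print(nm,st[i],ce[i]+[x-12,y-12])
    a+=[ray(nm,[ce[i]+[x-12,y-12]])]
p,e=tri(a[0][0],a[0][1][0],a[1][0],a[1][1][0]);print('disc',p,e)
v=np.hstack([cv2.resize(t[125:280,240:400],None,fx=2.5,fy=2.5,interpolation=2),cv2.resize(s[160:315,255:415],None,fx=2.5,fy=2.5,interpolation=2)]);print(v.shape);cv2.imwrite('pics/c1.png',v)
E
```

```text
[337 255  11   5  22]
plate ((408.6408386230469, -41.66512680053711), (29.371734619140625, 4.305683135986328), 71.38780975341797) [[401.8999938964844, -54.900001525878906], [406.0, -56.29999923706055], [415.3999938964844, -28.399999618530273], [411.29998779296875, -27.100000381469727]]
[ 314  192   43   45 1179]
sink ((523.5750122070312, -21.837387084960938), (87.302734375, 96.84358215332031), 68.01168823242188) [[462.29998779296875, -44.20000076293945], [552.0999755859375, -80.4000015258789], [584.7999877929688, 0.5], [495.0, 36.79999923706055]]
top [ 5  7 16 10 82] [259.32926829 216.91463415]
scene [  5   6  14  12 119] [395.51260504 207.29411765]
disc [513.01870675 175.17766257 101.20549942] 5.3664560352637825
(388, 800, 3)
```

View pics/c1.png

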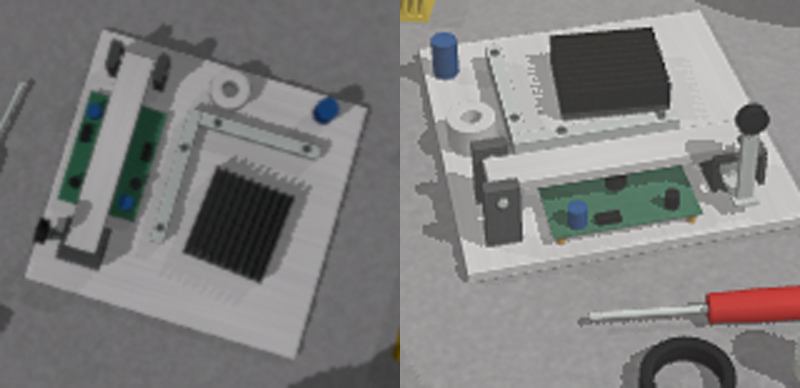

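The crop (2.5x) shows the plate corners at (103,28), (369,106), (297,357) and (27,279). The disc is at (42,231) on the left and (752,119) on the right. The heatsink sits a few cm short of the corner.

```bash
cat >> h.py <<'E'
def jigfit(P,Q):
    "jig 2D pose from jig pts P to world pts Q"
    p=P-P.mean(0);q=Q-Q.mean(0);a=np.arctan2((p[:,0]*q[:,1]-p[:,1]*q[:,0]).sum(),(p*q).sum())
    R=np.array([[np.cos(a),-np.sin(a)],[np.sin(a),np.cos(a)]]);return a,R,Q.mean(0)-R@P.mean(0)
E
python3 - <<'E'
from h import *
t=cv2.imread('pics/top0.png');g=cv2.cvtColor(t,cv2.COLOR_BGR2GRAY)
c=np.array([(103,28),(369,106),(297,357),(27,279)],float)/2.5+[240,125]-.3
P=np.array([(145,155),(145,-155),(-145,-155),(-145,155.)])
q=plane('top',c,12)[:,:2];a,R,o=jigfit(P,q);print('yaw',np.degrees(a),o,(P@R.T+o-q).round(1).tolist())
w=lambda x,y:(R@[x,y]+o).round(1)
print('corner',w(70,20),'seat',w(20,-25),'ball',w(-90,100),'disc pred',w(-90,137))
a_=[ray('top',[[256.7,217.2]]),ray('scene',[[395.6,207.4]])]
print('disc tri',tri(a_[0][0],a_[0][1][0],a_[1][0],a_[1][1][0]))
# sink corners in crop
b=np.array([(217,167),(295,195),(261,283),(184,252)],float)/2.5+[240,125]-.3
q=plane('top',b,44)[:,:2];S=np.array([(50,45),(50,-45),(-50,-45),(-50,45.)]);a2,R2,o2=jigfit(S,q)
print('sink yaw',np.degrees(a2),o2,(S@R2.T+o2-q).round(1).tolist(),'in jig',(o2-o)@R, 'rel',np.degrees(a2-a))
E
```

```text
yaw -16.48080189248454 [561.31151454  19.7767203 ] [[-0.3, 0.5], [0.3, 0.1], [-1.1, -1.2], [1.2, 0.6]]
corner [634.1  19.1] seat [573.4  -9.9] ball [503.4 141.2] disc pred [513.9 176.7]
disc tri (array([513.93691625, 179.99972263, 104.63013447]), np.float64(0.9323605063019792))
sink yaw -21.291158269329436 [523.58941398 -22.2283048 ] [[1.6, 0.3], [-0.8, -0.1], [-0.2, -1.1], [-0.7, 1.0]] in jig [-24.25570628 -50.98077792] rel -4.8103563768449
```

{"api": "move_arm", "payload": {
  "motion": [
    [[0, -1, 0], 0.12],
    [[0, -1, 0], 0.12],
    [[0, -1, 0], 0.12],
    [[0, -1, 0], 0.12],
    [[0, -1, 0], 0.12],
    [[0, -1, 0], 0.12],
    [[0, -1, 0], 0],
    [[0, -1, 0], 0]
  ],
  "hand": 0
}}

```text
time: 0.82
eef_pos: [257.1, -372.2, 230.9]
orientation: [[0.959, -0.283, -0.0], [-0.283, -0.959, 0.0], [-0.0, -0.0, -1.0]]
wrist_force: [0.5, 0.3, 0.7]
width: 42.5
gripper_force: 0.0
```

{"api": "move_arm", "payload": {
  "motion": [
    [[0.5, -1, 0], 0],
    [[0.5, -1, 0], 0],
    [[0.5, -1, 0], 0],
    [[0.5, -1, 0], 0],
    [[0.4, -1, 0], 0],
    [[0.4, -1, 0], 0],
    [[0, -1, 0], 0],
    [[0, -1, 0], 0]
  ]
}}

```text
time: 1.48
eef_pos: [381.2, -200.1, 231.0]
orientation: [[0.959, -0.282, -0.0], [-0.282, -0.959, 0.0], [-0.001, -0.0, -1.0]]
wrist_force: [1.2, -0.2, 0.2]
width: 42.9
gripper_force: 0.0
```

{"api": "move_arm", "payload": {
  "motion": [
    [[0, -1, 0], 0],
    [[0, -1, 0], 0],
    [[0, -1, 0], 0],
    [[0, -1, 0], 0],
    [[0, -1, 0], 0],
    [[0, -1, 0], 0],
    [[0, -1, 0], 0],
    [[0, -1, 0], 0]
  ]
}}

```text
time: 2.15
eef_pos: [437.2, -8.3, 231.1]
orientation: [[0.959, -0.282, -0.0], [-0.282, -0.959, 0.0], [-0.0, 0.0, -1.0]]
wrist_force: [1.1, -0.4, -0.0]
width: 43.0
gripper_force: 0.0
```

```bash
python3 - <<'E'
from h import *
s=env.read_state();im=optics.grab_frame('wrist');np.save('s1.npy',s,allow_pickle=True);cv2.imwrite('pics/w1.png',im);print(s['eef_pos'])
E
```

```text
[437.24137421  -8.28322542 231.05906144]
```

View pics/w1.png

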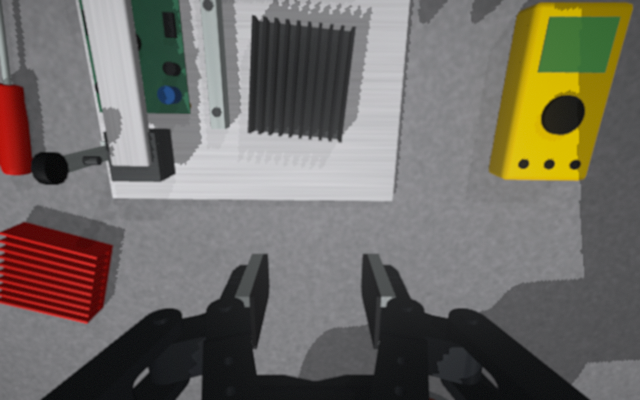

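The wrist view shows the heatsink's top corners at (253,15), (356,28), (343,142) and (248,134). The plate's near corners are at (112,198) and (393,200), and the disc is at (50,168).

```bash
python3 - <<'E'
from h import *
s=np.load('s1.npy',allow_pickle=True).item()
print('plate',plane('wrist',[(112,198),(393,200)],12,s).round(1))
q=plane('wrist',[(253,15),(356,28),(343,142),(248,134)],44,s)[:,:2]
S=np.array([(50,45),(50,-45),(-50,-45),(-50,45.)]);a2,R2,o2=jigfit(S,q);print(np.degrees(a2),o2,(S@R2.T+o2-q).round(1).tolist())
o,d=ray('wrist',[(50,168)],s)
for n,uv in(('top',(256.7,217.2)),('scene',(395.6,207.4))):
    o1,d1=ray(n,[uv]);print('disc',n,tri(o,d[0],o1,d1[0]))
a=np.radians(-16.48);oj=np.array([561.3,19.8]);R=np.array([[np.cos(a),-np.sin(a)],[np.sin(a),np.cos(a)]])
print('plate pred',[R@p+oj for p in((-145,155),(-145,-155))],'sink jig',(o2-oj)@R,'tcp jig',(s['eef_pos'][:2]-oj)@R)
E
```

```text
plate [[468.8 212.8  12. ]
 [379.8 -82.6  12. ]]
-21.894429125999377 [524.0639672  -20.94154509] [[-0.0, 0.6], [0.7, -0.9], [-0.8, 0.6], [0.1, -0.4]]
disc top (array([514.8464028 , 178.67686586, 112.48590532]), np.float64(1.6040750765615224))
disc scene (array([515.72451447, 182.83888209, 107.3763788 ]), np.float64(0.006379742593617582))
plate pred [array([466.22727021, 209.56610881]), array([378.286273  , -87.69872431])] sink jig [-24.14874507 -49.63097567] tcp jig [-110.99548337  -62.12256317]
```

{"api": "move_arm", "payload": {
  "motion": [
    [[0, -0.5, 1], 0],
    [[0, 0, 1], 0],
    [[0, 0, 1], 0],
    [[0, 0, 1], 0],
    [[0, 0, 1], 0],
    [[0, 0, 1], 0],
    [[0, 0, 1], 0],
    [[0, 0, 1], 0]
  ]
}}

```text
time: 2.87
eef_pos: [440.5, 2.3, 30.0]
orientation: [[0.959, -0.282, 0.0], [-0.282, -0.959, -0.0], [0.0, 0.0, -1.0]]
wrist_force: [-0.4, 0.1, 0.3]
width: 42.5
gripper_force: 0.0
```

{"api": "move_arm", "payload": {
  "motion": [
    [[0, 0, 0.3], 0],
    [[0, 0, 0], 0]
  ]
}}

```text
time: 3.03
eef_pos: [438.4, 2.6, 21.3]
orientation: [[0.959, -0.282, -0.006], [-0.282, -0.959, 0.001], [-0.006, 0.001, -1.0]]
wrist_force: [-0.6, -1.1, 0.6]
width: 42.9
gripper_force: 0.0
```

{"api": "move_arm", "payload": {
  "motion": [
    [[0.5, 0, 0], 0],
    [[0.4, 0, 0], 0],
    [[0.3, 0, 0], 0],
    [[0.3, 0, 0], 0],
    [[0.3, 0, 0], 0],
    [[0.2, 0, 0], 0],
    [[0.2, 0, 0], 0],
    [[0, 0, 0], 0]
  ]
}}

```text
time: 3.7
eef_pos: [494.9, -13.4, 24.2]
orientation: [[0.959, -0.282, 0.002], [-0.282, -0.959, -0.0], [0.002, -0.0, -1.0]]
wrist_force: [-0.1, -0.5, -0.0]
width: 42.8
gripper_force: 0.0
```

{"api": "move_arm", "payload": {
  "motion": [
    [[0.1, 0, 0], 0],
    [[0.1, 0, 0], 0],
    [[0.1, 0, 0], 0],
    [[0.1, 0, 0], 0],
    [[0, 0, 0], 0]
  ]
}}

```text
time: 4.12
eef_pos: [503.7, -16.1, 23.7]
orientation: [[0.959, -0.282, 0.001], [-0.282, -0.959, -0.0], [0.001, -0.0, -1.0]]
wrist_force: [-1.0, 0.8, -0.0]
width: 43.1
gripper_force: 0.4
```

{"api": "move_arm", "payload": {
  "motion": [
    [[0.08, 0, 0], 0],
    [[0.08, 0, 0], 0],
    [[0.04, 0, 0], 0],
    [[0, 0, 0], 0]
  ]
}}

```text
time: 4.45
eef_pos: [506.5, -16.9, 23.6]
orientation: [[0.959, -0.282, -0.005], [-0.282, -0.959, 0.001], [-0.005, 0.0, -1.0]]
wrist_force: [-9.4, 2.3, 6.3]
width: 43.0
gripper_force: 4.6
```

```bash
python3 - <<'E'
from h import *
s=env.read_state();im=optics.grab_frame('wrist');t=optics.grab_frame('top')
v=np.hstack([cv2.resize(t[125:280,240:400],(400,388),interpolation=2),cv2.resize(im,(400,250))[:,:400] if 0 else cv2.copyMakeBorder(cv2.resize(im,(400,250)),0,138,0,0,0)])
cv2.imwrite('pics/p2.png',v);print(s['eef_pos'],s['wrist_force'])
E
```

```text
[506.5048817  -16.90976604  23.5738166 ] [-9.4178603   2.33339876  6.2502175 ]
```

View pics/p2.png

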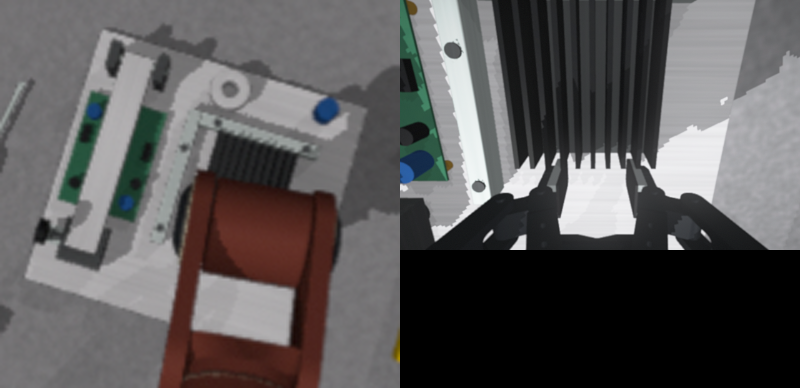

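{"api": "move_arm", "payload": {
  "motion": [
    [[-1, 0, 0], 0],
    [[0, 0, -1], 0],
    [[0, 0.5, -1], 0],
    [[0.6, 1, 0], 0],
    [[1, 1, 0], 0],
    [[1, 0.9, 0], 0],
    [[0.8, 0, 0], 0],
    [[0, 0, 0], 0]
  ],
  "hand": -1
}}

```text
time: 5.22
eef_pos: [545.4, -118.9, 75.2]
orientation: [[0.959, -0.285, 0.006], [-0.285, -0.959, -0.002], [0.006, 0.001, -1.0]]
wrist_force: [-0.0, -0.1, 0.7]
width: -0.3
gripper_force: 0.0
```

{"api": "move_arm", "payload": {
  "motion": [
    [[0, 0, 1], 0],
    [[0, 0, 0.9], 0],
    [[0, 0, 0.1], 0],
    [[0, 0, 0], 0]
  ]
}}

```text
time: 5.55
eef_pos: [540.0, -115.1, 22.1]
orientation: [[0.959, -0.282, -0.003], [-0.282, -0.959, 0.001], [-0.003, -0.0, -1.0]]
wrist_force: [-0.2, -0.3, -0.2]
width: -0.1
gripper_force: 0.0
```

{"api": "move_arm", "payload": {
  "motion": [
    [[0, -0.4, 0], 0],
    [[0, -0.3, 0], 0],
    [[0, -0.3, 0], 0],
    [[0, -0.25, 0], 0],
    [[0, -0.2, 0], 0],
    [[0, -0.15, 0], 0],
    [[0, -0.1, 0], 0],
    [[0, 0, 0], 0]
  ]
}}

```text
time: 6.22
eef_pos: [554.2, -74.9, 24.4]
orientation: [[0.959, -0.282, 0.001], [-0.282, -0.959, -0.0], [0.001, -0.0, -1.0]]
wrist_force: [1.6, -1.7, -0.2]
width: -0.3
gripper_force: 0.6
```

{"api": "move_arm", "payload": {
  "motion": [
    [[0, -0.08, 0], 0],
    [[0, -0.08, 0], 0],
    [[0, 0, 0], 0]
  ]
}}

```text
time: 6.47
eef_pos: [554.9, -71.3, 24.0]
orientation: [[0.959, -0.283, 0.0], [-0.283, -0.959, -0.0], [0.0, -0.0, -1.0]]
wrist_force: [0.3, -2.6, 2.7]
width: 0.1
gripper_force: 1.5
```

{"api": "move_arm", "payload": {
  "motion": [
    [[0, -0.08, 0], 0],
    [[0, -0.06, 0], 0],
    [[0, 0, 0], 0]
  ]
}}

```text
time: 6.72
eef_pos: [555.8, -67.7, 23.8]
orientation: [[0.959, -0.282, 0.0], [-0.282, -0.959, 0.0], [0.0, -0.0, -1.0]]
wrist_force: [-0.7, -2.9, 1.6]
width: -0.1
gripper_force: 1.7
```

{"api": "move_arm", "payload": {
  "motion": [
    [[0, -0.06, 0], 0],
    [[0, 0, 0], 0]
  ]
}}

```text
time: 6.88
eef_pos: [556.1, -66.3, 23.8]
orientation: [[0.959, -0.282, -0.0], [-0.282, -0.959, 0.0], [-0.0, -0.0, -1.0]]
wrist_force: [-0.6, -4.1, 2.5]
width: 0.1
gripper_force: 1.7
```

{"api": "move_arm", "payload": {
  "motion": [
    [[0, -0.06, 0], 0],
    [[0, -0.04, 0], 0],
    [[0, 0, 0], 0]
  ]
}}

```text
time: 7.13
eef_pos: [556.7, -63.8, 23.7]
orientation: [[0.959, -0.282, -0.0], [-0.282, -0.959, 0.0], [-0.0, -0.0, -1.0]]
wrist_force: [-0.5, -2.9, 2.7]
width: -0.0
gripper_force: 1.7
```

{"api": "move_arm", "payload": {
  "motion": [
    [[0, -0.06, 0], 0],
    [[0, 0, 0], 0]
  ]
}}

```text
time: 7.3
eef_pos: [557.2, -62.3, 23.7]
orientation: [[0.959, -0.282, -0.0], [-0.282, -0.959, 0.0], [-0.0, -0.0, -1.0]]
wrist_force: [-1.1, -3.1, 2.4]
width: -0.2
gripper_force: 1.6
```

{"api": "move_arm", "payload": {
  "motion": [
    [[0, -0.08, 0], 0],
    [[0, 0, 0], 0]
  ]
}}

```text
time: 7.47
eef_pos: [557.2, -61.3, 23.7]
orientation: [[0.959, -0.282, -0.002], [-0.282, -0.959, -0.002], [-0.001, 0.002, -1.0]]
wrist_force: [-3.4, -7.4, 3.7]
width: 0.1
gripper_force: 3.7
```

{"api": "move_arm", "payload": {
  "motion": [
    [[0, -0.08, 0], 0],
    [[0, 0, 0], 0]
  ]
}}

```text
time: 7.63
eef_pos: [557.0, -60.9, 23.8]
orientation: [[0.96, -0.281, -0.004], [-0.281, -0.96, -0.005], [-0.003, 0.006, -1.0]]
wrist_force: [-7.1, -13.2, 6.7]
width: -0.2
gripper_force: 7.0
```

{"api": "move_arm", "payload": {
  "motion": [
    [[0, -0.08, 0], 0],
    [[0, 0, 0], 0]
  ]
}}

```text
time: 7.8
eef_pos: [556.9, -60.7, 23.8]
orientation: [[0.96, -0.281, -0.006], [-0.281, -0.96, -0.008], [-0.003, 0.01, -1.0]]
wrist_force: [-10.1, -19.0, 7.4]
width: 0.1
gripper_force: 10.4
```

{"api": "move_arm", "payload": {
  "motion": [
    [[0, 0.8, 0], 0],
    [[0, 0, -1], 0],
    [[0, 0, -1], 0],
    [[-0.8, -0.8, 0], 0],
    [[-1, -1, 0], 0],
    [[-1, -1, 0], 0],
    [[-1, -0.2, 0], 0],
    [[0, 0, 0], 0]
  ]
}}

```text
time: 8.47
eef_pos: [478.7, 26.3, 71.5]
orientation: [[0.96, -0.279, -0.006], [-0.279, -0.96, 0.003], [-0.006, -0.001, -1.0]]
wrist_force: [-0.4, -0.5, -0.2]
width: -0.4
gripper_force: 0.0
```

{"api": "move_arm", "payload": {
  "motion": [
    [[0, 0, 1], 0],
    [[0, 0, 0.9], 0],
    [[0, 0, 0.1], 0],
    [[0, 0, 0], 0]
  ]
}}

```text
time: 8.8
eef_pos: [481.6, 23.2, 21.8]
orientation: [[0.959, -0.283, -0.005], [-0.283, -0.959, 0.001], [-0.005, -0.0, -1.0]]
wrist_force: [-0.3, -0.3, 0.7]
width: 0.3
gripper_force: 0.0
```

{"api": "move_arm", "payload": {
  "motion": [
    [[0.4, 0.2, 0], 0],
    [[0.4, 0, 0], 0],
    [[0.3, 0, 0], 0],
    [[0.15, 0, 0], 0],
    [[0.1, 0, 0], 0],
    [[0, 0, 0], 0]
  ]
}}

```text
time: 9.3
eef_pos: [514.4, 8.3, 24.1]
orientation: [[0.959, -0.283, -0.001], [-0.283, -0.959, 0.0], [-0.001, 0.0, -1.0]]
wrist_force: [-2.2, 0.7, 1.0]
width: 0.1
gripper_force: 1.1
```

{"api": "move_arm", "payload": {
  "motion": [
    [[0.1, 0, 0], 0],
    [[0, 0, 0], 0]
  ]
}}

```text
time: 9.47
eef_pos: [514.4, 8.3, 23.4]
orientation: [[0.959, -0.282, -0.007], [-0.282, -0.959, 0.001], [-0.007, 0.001, -1.0]]
wrist_force: [-9.0, 1.9, 7.1]
width: -0.3
gripper_force: 4.9
```

{"api": "move_arm", "payload": {
  "motion": [
    [[0.1, 0, 0], 0],
    [[0, 0, 0], 0]
  ]
}}

```text
time: 9.63
eef_pos: [514.4, 8.3, 22.8]
orientation: [[0.959, -0.282, -0.013], [-0.282, -0.959, 0.003], [-0.013, 0.001, -1.0]]
wrist_force: [-16.9, 3.8, 12.6]
width: -0.1
gripper_force: 8.9
```

{"api": "move_arm", "payload": {
  "motion": [
    [[-0.6, 0, 0], 0],
    [[-0.6, 0, -1], 0],
    [[-0.4, 0, -1], 0],
    [[-0.3, 0, -1], 0],
    [[0, 0, -1], 0],
    [[0, 0, -1], 0],
    [[0, 0, -1], 0],
    [[0, 0, -1], 0]
  ],
  "hand": 0
}}

```text
time: 10.3
eef_pos: [473.8, 20.4, 200.5]
orientation: [[0.959, -0.282, 0.002], [-0.282, -0.959, -0.0], [0.002, -0.0, -1.0]]
wrist_force: [0.3, 0.9, -0.5]
width: 42.8
gripper_force: 0.0
```

{"api": "move_arm", "payload": {
  "motion": [
    [[0, -0.9, -0.8], 0],
    [[0, -1, 0], 0],
    [[0, -1, 0], 0],
    [[0, -1, 0], 0],
    [[0, 0, 0], 0],
    [[0, 0, 0], 0]
  ]
}}

```text
time: 10.8
eef_pos: [501.3, 114.7, 218.9]
orientation: [[0.96, -0.28, 0.001], [-0.28, -0.96, -0.0], [0.001, -0.0, -1.0]]
wrist_force: [-0.4, -0.6, 0.6]
width: 43.1
gripper_force: 0.0
```

```bash
python3 - <<'E'
from h import *
s=env.read_state();im=optics.grab_frame('wrist');np.save('s2.npy',s,allow_pickle=True);cv2.imwrite('pics/w2.png',im);print(s['eef_pos'])
E
```

```text
[501.33176779 114.73422989 218.92012727]
```

View pics/w2.png

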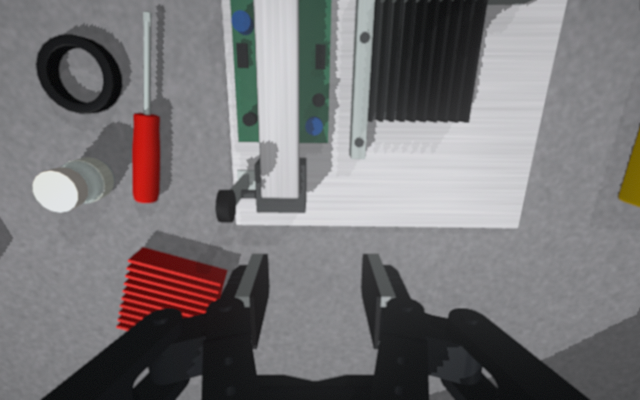

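In this view the disc is at about (226,206), 19 px wide across the flat faces. The heatsink's left edge runs along the fence.

```bash
python3 - <<'E'
from h import *
L=lambda f:np.load(f,allow_pickle=True).item()
s1,s2=L('s1.npy'),L('s2.npy')
def blob(f,c):
    x,y=c;w=(cv2.imread(f)[y-22:y+23,x-22:x+23].max(2)<62).astype(np.uint8);w=cv2.morphologyEx(w,cv2.MORPH_OPEN,np.ones((9,9)))
    n,l,st,ce=cv2.connectedComponentsWithStats(w);i=1+st[1:,4].argmax();print(st[i],ce[i]+[x-22,y-22]);return ce[i]+[x-22,y-22]
u2=blob('pics/w2.png',(226,206));u1=blob('pics/w1.png',(50,168))
o2,d2=ray('wrist',[u2],s2)
for n,uv,s in(('wrist',u1,s1),('top',(256.7,217.2),None),('scene',(395.6,207.4),None)):
    o1,d1=ray(n,[uv],s);print(n,tri(o2,d2[0],o1,d1[0]))
p=plane('wrist',[u2],110,s2)[0];print(p)
R=np.array(s2['orientation']);print('tool delta to disc (z110)',R.T@(p-s2['eef_pos']))
print('plate',plane('wrist',[(238,224),(519,228)],12,s2).round(1))
E
```

```text
[ 13   7  18  31 526] [225.52471483 205.72053232]
[   3    6   37   32 1011] [ 49.16815035 167.47873393]
wrist (array([516.11768757, 180.92323373, 110.36150071]), np.float64(0.2620322829653913))
top (array([515.00801659, 180.1245897 , 109.65007308]), np.float64(2.766569741829462))
scene (array([515.18195737, 182.25837199, 106.75583291]), np.float64(0.08442381493978113))
[515.91398674 181.12826085 110.        ]
tool delta to disc (z110) [ -4.68697047 -67.81687975 108.91880329]
plate [[469.1 210.3  12. ]
 [379.2 -82.4  12. ]]
```

{"api": "move_arm", "payload": {
  "motion": [
    [[-0.2, -0.9, 0], 0],
    [[0, -0.9, 0], 0],
    [[0, -0.9, 0], 0],
    [[0, 0, 0.6], 0],
    [[0, 0, 0.6], 0],
    [[0, 0, 0], 0],
    [[0, 0, 0], 0]
  ]
}}

```text
time: 11.43
eef_pos: [514.7, 179.1, 187.9]
orientation: [[0.959, -0.283, -0.002], [-0.283, -0.959, -0.001], [-0.002, 0.001, -1.0]]
wrist_force: [0.3, -0.8, 0.4]
width: 42.8
gripper_force: 0.0
```

```bash
python3 - <<'E'
from h import *
s=env.read_state();im=optics.grab_frame('wrist');np.save('s3.npy',s,allow_pickle=True);cv2.imwrite('pics/w3.png',im);print(s['eef_pos'])
E
```

```text
[514.65198866 179.12328307 187.8744798 ]
```

View pics/w3.png

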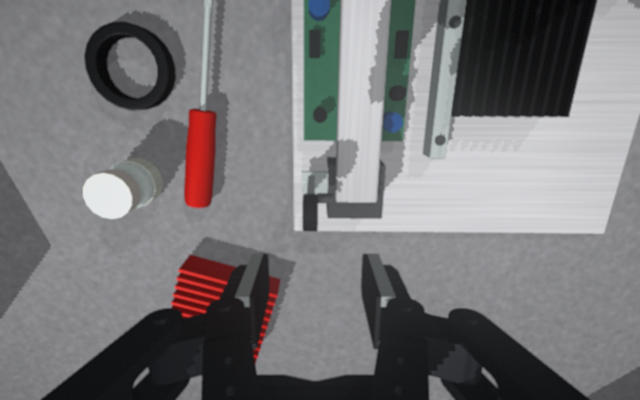

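The disc is now seen edge-on at (310,213), between the finger lines (268 to 362, middle 315).

```bash
python3 - <<'E'
from h import *
s=np.load('s3.npy',allow_pickle=True).item()
p=plane('wrist',[(310,213)],110,s)[0];print(p,np.array(s['orientation']).T@(p-s['eef_pos']))
E
```

```text
[515.44081715 181.11745484 110.        ] [ 0.32885684 -2.22817319 77.87143682]
```

Measurements agree within about 1 mm; descend to TCP z of about 91 and close.

{"api": "move_arm", "payload": {
  "motion": [
    [[0, -0.08, 0.8], 0],
    [[0, 0, 0.8], 0],
    [[0, 0, 0.8], 0],
    [[0, 0, 0.8], 0],
    [[0, 0, 0.6], 0],
    [[0, 0, 0.1], 0],
    [[0, 0, 0], 0]
  ]
}}

```text
time: 12.07
eef_pos: [515.7, 181.5, 91.3]
orientation: [[0.959, -0.283, -0.001], [-0.283, -0.959, -0.0], [-0.001, 0.0, -1.0]]
wrist_force: [-0.0, -0.1, 0.7]
width: 42.8
gripper_force: 0.0
```

{"api": "move_arm", "payload": {
  "motion": [
    [[0, 0, 0], 0],
    [[0, 0, 0], 0],
    [[0, 0, 0], 0],
    [[0, 0, 0], 0],
    [[0, 0, 0], 0],
    [[0, 0, 0], 0]
  ],
  "hand": -1
}}

```text
time: 12.57
eef_pos: [517.1, 182.1, 93.4]
orientation: [[0.959, -0.283, 0.003], [-0.283, -0.959, 0.0], [0.003, -0.001, -1.0]]
wrist_force: [-0.6, -0.6, 6.4]
width: 9.1
gripper_force: 60.2
```

{"api": "move_arm", "payload": {
  "motion": [
    [[0, -0.15, 0], 0],
    [[0, -0.15, 0], 0],
    [[0, -0.15, 0], 0],
    [[0, -0.1, 0], 0],
    [[0, 0, 0], 0],
    [[0, 0, 0], 0]
  ]
}}

```text
time: 13.07
eef_pos: [520.4, 193.1, 93.1]
orientation: [[0.959, -0.282, 0.001], [-0.282, -0.959, -0.005], [0.002, 0.005, -1.0]]
wrist_force: [-3.8, -9.9, 8.3]
width: 8.6
gripper_force: 60.7
```

{"api": "move_arm", "payload": {
  "motion": [
    [[0, -0.04, 0], 0],
    [[0.07, 0, -0.22], 0],
    [[0.07, 0, -0.22], 0],
    [[0.06, 0, -0.22], 0],
    [[0.06, 0, -0.22], 0],
    [[0, 0, 0], 0]
  ]
}}

```text
time: 13.57
eef_pos: [524.6, 191.1, 111.3]
orientation: [[0.959, -0.283, -0.005], [-0.283, -0.959, -0.007], [-0.003, 0.008, -1.0]]
wrist_force: [-0.2, -9.9, -7.5]
width: 8.7
gripper_force: 58.3
```

{"api": "move_arm", "payload": {
  "motion": [
    [[0.18, 0, -0.42], 0],
    [[0.18, 0, -0.42], 0],
    [[0.23, 0, -0.39], 0],
    [[0.23, 0, -0.39], 0],
    [[0.27, 0, -0.37], 0],
    [[0.27, 0, -0.37], 0],
    [[0, 0, 0], 0],
    [[0, 0, 0], 0]
  ]
}}

```text
time: 14.23
eef_pos: [556.1, 181.9, 169.9]
orientation: [[0.959, -0.284, -0.009], [-0.284, -0.959, -0.006], [-0.007, 0.008, -1.0]]
wrist_force: [-5.9, -9.7, -3.6]
width: 9.0
gripper_force: 58.6
```

```bash
python3 - <<'E'
from h import *
s=env.read_state();print(s['eef_pos'],s['wrist_force'],s['width'],s['gripper_force'])
a=optics.grab_frame('scene');b=optics.grab_frame('top')
v=np.hstack([cv2.resize(b[125:280,240:400],(400,388),interpolation=2),cv2.resize(a[130:285,255:415],(400,388),interpolation=2)]);cv2.imwrite('pics/c9.png',v)
E
```

```text
[556.14034701 181.89755597 169.86114324] [-5.92339434 -9.72697457 -3.55139556] 9.009750169761961 58.56925964355469
```

View pics/c9.png

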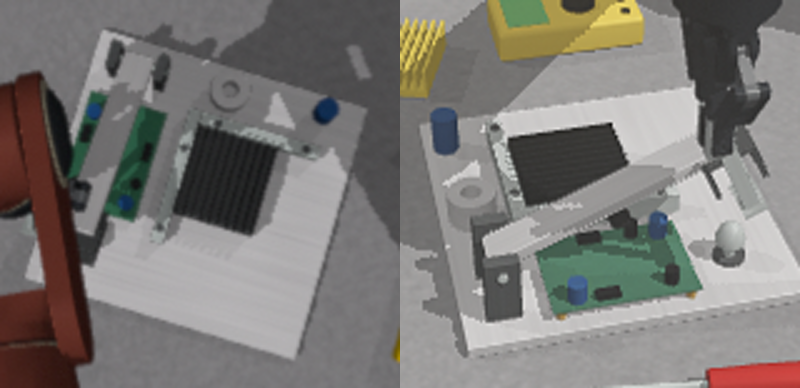

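The bar is up off the ball stud and the heatsink is flush in the corner, with the bystanders unmoved. I'll add a little height for margin.

{"api": "move_arm", "payload": {
  "motion": [
    [[0.06, 0, -0.15], 0],
    [[0.06, 0, -0.15], 0],
    [[0, 0, 0], 0],
    [[0, 0, 0], 0],
    [[0, 0, 0], 0]
  ]
}}

```text
time: 14.75
eef_pos: [559.2, 180.4, 175.3]
orientation: [[0.959, -0.284, -0.008], [-0.284, -0.959, -0.007], [-0.006, 0.01, -1.0]]
wrist_force: [0.2, -10.8, -9.7]
width: 8.8
gripper_force: 58.6
```

```bash
python3 - <<'E'
from h import *
# heatsink check from the top view: dark mask at z=44 vs expected seat (573.4,-9.9), yaw -16.5
t=optics.grab_frame('top');m=(t.max(2)<60).astype(np.uint8);r=np.zeros_like(m);r[168:225,305:352]=1;m=cv2.morphologyEx(m*r,cv2.MORPH_OPEN,np.ones((3,3)));m=cv2.morphologyEx(m,cv2.MORPH_CLOSE,np.ones((5,5)))
n,l,st,_=cv2.connectedComponentsWithStats(m);i=1+st[1:,4].argmax()
print(cv2.minAreaRect(plane('top',np.argwhere(l==i)[:,::-1],44)[:,:2].astype(np.float32)))
s=env.read_state();print(s['eef_pos'],s['wrist_force'],s['width'],s['gripper_force'],s['time'])
E
```

```text
((571.3068237304688, -6.621356964111328), (87.98355102539062, 97.98400115966797), 72.83985900878906)
[559.230823   180.36188291 175.35115339] [  0.09763265 -11.05980727  -9.46537554] 8.993631990068577 58.55788707733154 14.8
```

```bash
python3 -c "
from h import *
print(env.hand_in())"
```

```text
the job is handed in; nothing more can be done
None
```

The job is handed in, no verdict came back: the heatsink is pushed tight against both fences, and the gripper still holds the latch pulled with the bar's near end up by my estimate about 85 mm, at 14.8 s on the clock.

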